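Set the kettle for green tea and hold its sprung lid open for filling

ROBOT

A 7-joint arm with a two-finger parallel gripper is mounted at the origin on the work surface. World frame = base frame: x ahead of the robot, y to its left, z up, the work surface at z = 0. Lengths are in m, angles in degrees, forces in N, time in s.
With the tool pointing down it reaches from about 0.4 to 0.875 m from the base axis. Payload 6.5 kg.
Tool frame: the origin (TCP) lies midway between the tips of the shut fingers; the grasp point (between the pads) lies env.pinch_z behind it (env.pinch_z is the distance from the TCP to the grasp point, in m); z points along the fingers, y is the direction in which the jaws open and shut (so a half turn about z gives the same grasp; the last joint's range is limited). The gripper opens to 88 mm and grips with 3 to 60 N. Pads are 18 mm wide; open, the fingers measure 123 mm over their backs; the gripper's body (75 mm by 187 mm) begins 45 mm behind the grasp point.
Start: joints at [73.327, 30.733, -0.252, 88.115, 0.149, 61.152, -4.079], TCP at [0.145, -0.634, 0.208] pointing down, gripper open.
Joint ranges: [-154.64, 154.64], [-21.42, 123.67], [-72.66, 72.17], [13.99, 137.28], [-74.86, 254.86], [10.95, 109.41], [-158.01, 158.01]. Speed limits (degrees/s): [136.94, 136.94, 180, 180, 180, 180, 180].

INTERFACE

Orientations are given as a 3x3 rotation matrix whose columns are the frame's x, y, z axes.
In Python, from rig import sensors, imaging, sign_off, env gives the robot as it stands.
- The arm moves only by the tool play_rows, never from a script. Its arguments are lists of equal length, an entry for each row: "translation": the shift along the tool's x, y, z in mm, a list of three; "roll": the turn about the tool's z in rad; "fingers": the closure in counts, from 0 (fully open) to 255 (shut). In form: {"translation": [[x, y, z], ...], "roll": [roll, ...], "fingers": [fingers, ...]}. A call has 1 to 12 rows; each row is the pose to reach, as a shift and turn from the pose measured when the call began, along the tool's axes at that moment; what a row does not reach only later rows make up. A row lasts 1/8 s, in which the tool goes at most 62.5 mm and 10.7 degrees, less where a joint would pass 70% of its speed; a pose out of reach is approached as far as the arm can. A call with a gripper value outside its range is refused whole. The fingers move at their own pace and stop on an object; "grip_force" is the grip in N (left out, the last holds). Time passes only in rows, so rows that repeat a pose let the fingers close. It gives the time, the measured TCP pose, the force and the opening at its end, in the units of the state.
- sensors.state(): the state, without advancing time (a new reading comes with each control period).
- imaging.get_image(name): name is "side" or "top" or "wrist"; returns a dict with "pixels" (480x640x3 uint8, blue, green, red), "z_map" (480x640 float32, m along the optical axis (not along the pixel's ray), 0 where there is no reading), "camera_matrix" (3x3 intrinsics, pixels), "rvec" (rotation vector, rad) and "tvec" (3), from world to camera coordinates, as OpenCV has them. Camera axes: x right, y down, z forward; pixel columns grow to the right and rows downward; lengths in m; the calibration is good to about 2 mm. A picture is of the moment at which its call begins.
- sign_off(): hands the job in, once; it reports no verdict.
The state is a dict: "t": time; "joint_pos": joint angles; "qd": joint speeds; "effort": joint torques, N m; "tool_pos": TCP position; "eef_rot": TCP orientation; "ft_force": force on the tool from outside, world axes, zero at the start; "ft_torque": the same for the moment, N m; "gripper_width": finger opening in m.
Only numpy, scipy, OpenCV 4.12 (cv2) and the standard library are available. Lean on these libraries where they do the work, as an engineer would, in place of code of your own. Each camera call takes 0.05 s, during which the arm holds its last target. There are 200 camera calls.

TASK

I want to fill the kettle for green tea. First turn the temperature dial on its base clockwise until the red pointer is on the green mark, then press down the black thumb lever above the kettle's handle until the sprung lid is fully open against its stop, and keep holding it there: finish while still holding the lever down. Keep the kettle standing on its base, and do not knock the flask, the mugs or the sugar tin.

Things in the scene. Friction and masses are not known exactly. Their poses are not given: they have to be found in the camera images.
- power_base: black power base of the kettle, fixed to the worktop. Origin on the worktop under the middle of the round kettle plate (160 mm across, 22 mm high); z up. A control pod (100 mm along x, 104 mm along y, top 30 mm above the worktop) is joined to it on its -y side, its middle 165 mm from the origin; the pod's top carries the dial and the mark scale. A small red toggle switch stands fixed on the pod's -x face and is not needed
- dial (a joint): angle of the temperature dial (rad), 0 to 2.4 between its stops, growing CLOCKWISE seen from above; moves freely with light friction (about 0.03 N m) and stays where it is left. Seen from above, the red pointer's direction is 1.2 rad minus this value, counted anticlockwise from the power base's x axis. Five marks lie 0.6 rad apart: white at 0, 0.6, 1.2 and 2.4, the larger GREEN one at 1.8
- dial_grip (a point): on the axis of the dial, 52 mm above the worktop, 22 mm above the pod's top and 10 mm below the dial's top. The dial is a round fluted aluminium knob, 38 to 40 mm in diameter, 62 mm above the worktop at its top, with a red pointer line on its top and side; it can be gripped across any diameter. Turns with the dial. The kettle's wall is about 100 mm away from this axis
- green_mark (a point): middle of the green mark on the pod's top, 34 mm from the dial's axis
- kettle: chrome electric kettle, about 0.95 kg, loose: it stands on the round plate of the power base over a 34 mm wide, 7 mm high connector. Origin at the centre of its underside, z up, 148 mm diameter near the foot, 106 mm at the rim, rim 162 mm above the origin; black handle on its -x side (reaching 134 mm out, top of the handle about 151 mm above the origin), short spout on its +x side (reaching about 93 mm out)
- lid (a joint): opening angle of the kettle's lid (rad): 0 shut, 0.9 fully open at its stop. The lid is 98 mm wide, hinged next to the handle, and one rigid piece with the thumb lever: pressing the lever down swings the lid up on the spout side (when open its edge stands about 80 mm above the hinge). A spring shuts it as soon as it is let go; the pad needs about 5 N to start and 8 to 9 N at the stop
- lid_hinge (a point): middle of the lid's hinge line, fixed on the kettle, 53 mm from the kettle's axis towards the handle and 178 mm above the kettle's origin; the hinge line runs along the kettle's y axis
- thumb_pad (a point): middle of the upper face of the thumb lever's black pad (26 x 26 mm), 42 mm from the hinge line on the handle side. Moves with the lid: with the lid shut the lever rises 30 degrees away from the hinge and the pad is 25 mm above the hinge and 34 mm out from it; at the stop the lever slopes 22 degrees down and the pad is 11 mm below the hinge and 41 mm out
- thumb_lever: the thumb lever itself (rigid with the lid), steel arm with black pad; origin on the hinge line
- flask: white vacuum flask with steel cup, 92 mm diameter, 262 mm tall, loose bystander; origin at the centre of its underside
- mug_a: blue ceramic mug, 82 mm diameter plus handle, 92 mm tall, loose bystander; origin at the centre of its underside
- mug_b: terracotta-coloured mug, 82 mm diameter plus handle, 92 mm tall, loose bystander; origin at the centre of its underside
- sugar_tin: steel sugar tin with knobbed lid, 92 mm diameter, 121 mm tall, loose bystander; origin at the centre of its underside

How it is judged (in metres and radians):
On the way, in this order (a step that is already met when the one before it is completed fails the run):
1. the dial's pointer is on the green mark (value of joint dial between 1.66 and 1.94 rad), for 0.5 s.
2. the thumb lever is held down with the lid at its open stop (value of joint lid above 0.82 rad and contact force between thumb_lever and the fingers above 2 N), for 0.5 s.
At the end, for the whole second after the job is handed in: The dial is within 0.14 rad of the green mark (joint 1.66 to 1.94); the fingers press the thumb lever with more than 2 N and hold the lid open at its stop (joint above 0.82 of 0.9); the kettle stands upright (within 0.06 rad) and seated on its base (within 10 mm of its middle, not lifted 5 mm) (all of step 1 and all of step 2 and z of kettle in the frame of power_base below 0.027 m and horizontal distance between kettle and power_base below 0.01 m and angle between kettle's own z axis and vertical below 0.06 rad); the arm keeps its last pose, push and grip.
It fails at once if the kettle is tipped (angle between kettle's own z axis and vertical above 0.2 rad).
It fails at once if the flask is knocked (distance of flask from where it was at the start of the episode above 0.03 m or angle between flask's own z axis and vertical above 0.3 rad).
It fails at once if a mug is knocked (distance of any of mug_a, mug_b from where it was at the start of the episode above 0.03 m or angle between any of mug_a, mug_b's own z axis and vertical above 0.3 rad).
It fails at once if the sugar tin is knocked (distance of sugar_tin from where it was at the start of the episode above 0.03 m or angle between sugar_tin's own z axis and vertical above 0.3 rad).
It also fails if it takes over 51 s, if anything falls off the work surface, if the arm or the gripper's body presses on something with over 40 N, if the wrist force passes 120 N, or if a joint passes its speed limit or range.

## Working session

There is one attempt and no reset: what is moved stays moved. The work goes in short steps, Python scripts to look and compute and a tool call to move; the robot and the scene stay as the last step left them, time stands still between calls to the robot, and variables do not carry over. Pictures are saved under pics/ and viewed, on a budget of 10 in all, crops included, one or two more only if the job needs it, and the job is handed in when it is done.

Besides the shell and the picture viewer there is one more tool, called after "Emit:" as a command line: name --pt "numbers of a row" for each row, then --argument value for the rest. play_rows: Moves the arm, as the interface text tells. Its arguments: {"type":"object","properties":{"translation":{"type":"array","items":{"type":"array","items":{"type":"number"}}},"roll":{"type":"array","items":{"type":"number"}},"fingers":{"type":"array","items":{"type":"number"}},"grip_force":{"type":"number"}},"required":["translation","roll","fingers"]}

```bash
mkdir -p pics
cat > h.py <<'E'
import numpy as np, cv2
from rig import sensors, imaging, env
def cloud(n):
    d=imaging.get_image(n); K=d["camera_matrix"]; z=d["z_map"]
    R=cv2.Rodrigues(np.array(d["rvec"],float))[0]; t=np.array(d["tvec"],float).ravel()
    v,u=np.mgrid[:480,:640]
    pc=np.stack([(u-K[0,2])/K[0,0]*z,(v-K[1,2])/K[1,1]*z,z],-1)
    P=(pc-t)@R; P[z==0]=np.nan
    return d["pixels"],P
E
python3 - <<'E'
from h import *
for n in("top","side"):
    im,P=cloud(n); cv2.imwrite(f"pics/{n}0.png",im); np.save(n+"P",P); np.save(n+"I",im)
s=sensors.state(); print(s["t"],s["tool_pos"],np.round(s["eef_rot"],3),env.pinch_z)
E
```

```text
0.1 [ 0.14471955 -0.63309344  0.20733916] [[ 0.975  0.223 -0.   ]
 [ 0.223 -0.975  0.001]
 [-0.    -0.002 -1.   ]] 0.0187
```

View pics/top0.png

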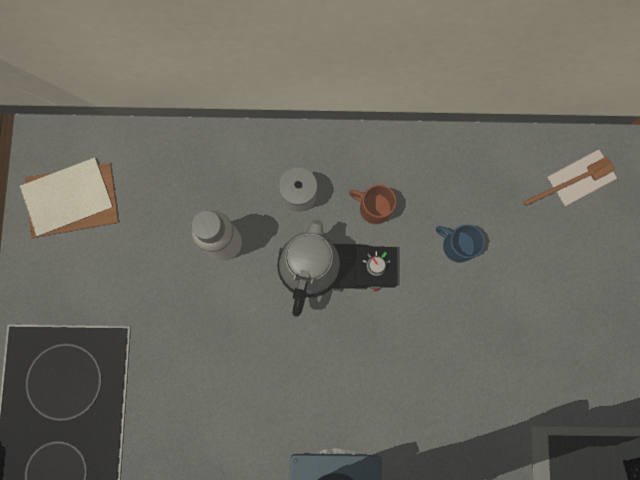

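View pics/side0.png

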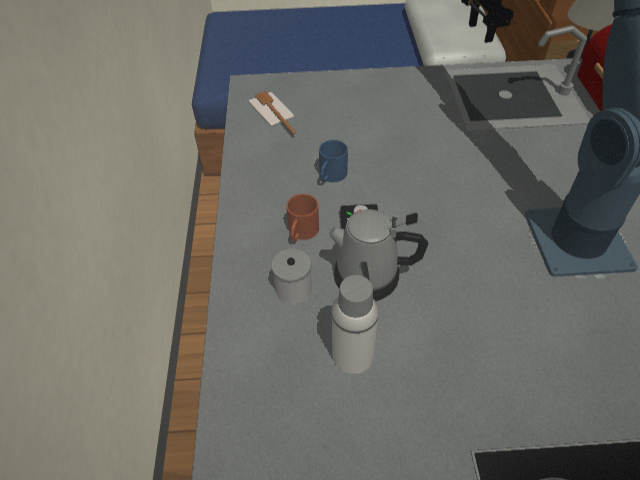

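The top view shows the kettle at (310,258), the dial at (376,265), the green mark at (384,254) and the thumb lever near (303,283). The side view shows the flask, tin and mugs clear of the handle side.

Run:
```python
from h import *
P=np.load("topP.npy"); I=np.load("topI.npy")
for p in [(310,258),(376,265),(303,283),(299,300),(208,228),(298,188),(378,203),(465,243)]: print(p,P[p[1],p[0]].round(3))
x0,x1,y0,y1=270,410,215,320
c=np.zeros((480,640),bool); c[y0:y1,x0:x1]=1
z=P[...,2]
def circ(m,n):
    pts=np.argwhere(m)[:,::-1].astype(np.float32); q=P[m]
    (cx,cy),r=cv2.minEnclosingCircle(q[:,:2].astype(np.float32)); print(n,len(q),"mean",q.mean(0).round(4),"mec",round(cx,4),round(cy,4),round(r,4))
d=c.copy(); d[:,:355]=0
circ(d&(z>.052)&(z<.072),"dialtop")
pod=d&(z>.022)&(z<.042)
r=cv2.minAreaRect(P[d&(z>.022)][:,:2].astype(np.float32)); print("pod",r)
print("lid/rim z>.17"); circ(c&(z>.185),"hi")
b,g,rr=[I[...,i].astype(int) for i in range(3)]
gm=d&(g>rr+40)&(g>b+40); print("green",P[gm].mean(0).round(4),gm.sum())
rm=d&(rr>g+40)&(rr>b+40)&(z>.05); print("red",P[rm].round(4))
dark=c&(z>.15)&(I.max(2)<60); print("dark",P[dark].mean(0).round(4),dark.sum())
S=np.load("sideP.npy"); J=np.load("sideI.npy"); zz=S[...,2]
m=np.zeros_like(c); m[205:300,330:430]=1
q=S[m&(zz>.195)&(J.max(2)<60)]; print("side pad",len(q),q.mean(0).round(4) if len(q) else 0,q.min(0),q.max(0))
o=cv2.resize(I[y0:y1,x0:x1],None,fx=5.6,fy=5.6,interpolation=cv2.INTER_CUBIC)
cv2.imwrite("pics/crop.png",o[:588])
```

```text
(310, 258) [0.556 0.067 0.194]
(376, 265) [ 0.558 -0.092  0.066]
(303, 283) [0.5   0.081 0.21 ]
(299, 300) [0.462 0.088 0.225]
(208, 228) [0.608 0.282 0.26 ]
(298, 188) [0.734 0.098 0.113]
(378, 203) [ 0.724 -0.103  0.007]
(465, 243) [ 0.625 -0.324  0.002]
dialtop 243 mean [ 0.5765 -0.0941  0.0612] mec 0.6124 -0.088 0.073
pod ((0.5929898023605347, -0.09452483057975769), (0.10250338166952133, 0.18980230391025543), 89.96635437011719)
lid/rim z>.17
hi 1798 mean [0.5497 0.0721 0.1962] mec 0.5362 0.0748 0.0757
green [ 0.5882 -0.1143  0.0311] 19
red [[ 0.6765 -0.0781  0.0863]
 [ 0.6757 -0.0801  0.0902]
 [ 0.6762 -0.0827  0.0881]
 [ 0.6762 -0.0851  0.0884]
 [ 0.6762 -0.1114  0.0902]
 [ 0.6766 -0.114   0.0885]
 [ 0.6768 -0.1165  0.0879]
 [ 0.6735 -0.0826  0.0893]
 [ 0.6741 -0.0853  0.0867]
 [ 0.6741 -0.0877  0.0867]
 [ 0.6732 -0.0896  0.0914]
 [ 0.6734 -0.0921  0.0904]
 [ 0.6731 -0.0943  0.0924]
 [ 0.6733 -0.0968  0.0917]
 [ 0.6742 -0.0997  0.0872]
 [ 0.6744 -0.1022  0.0864]
 [ 0.6737 -0.1042  0.0901]
 [ 0.6732 -0.1063  0.0927]
 [ 0.674  -0.1092  0.0888]
 [ 0.6736 -0.1113  0.0909]
 [ 0.6704 -0.0966  0.0936]
 [ 0.6715 -0.0996  0.0882]
 [ 0.6705 -0.1014  0.0936]
 [ 0.5756 -0.083   0.0583]
 [ 0.5758 -0.0855  0.0575]
 [ 0.5759 -0.088   0.0569]
 [ 0.5732 -0.0854  0.0586]
 [ 0.5723 -0.0871  0.0657]
 [ 0.5705 -0.0852  0.0608]
 [ 0.5704 -0.0875  0.0617]
 [ 0.571  -0.0904  0.0568]
 [ 0.5673 -0.087   0.0671]
 [ 0.5682 -0.0901  0.06  ]
 [ 0.5681 -0.0924  0.0612]
 [ 0.5656 -0.09    0.0615]
 [ 0.5658 -0.0925  0.0601]
 [ 0.5628 -0.0897  0.0643]
 [ 0.5629 -0.0921  0.064 ]
 [ 0.5634 -0.095   0.0596]
 [ 0.5602 -0.0919  0.0662]
 [ 0.5613 -0.0952  0.0575]]
dark [0.4652 0.0892 0.1943] 270
side pad 106 [0.4765 0.0913 0.2261] [0.46146224 0.07232806 0.20362129] [0.51444153 0.10394341 0.23490492]
```

View pics/crop.png

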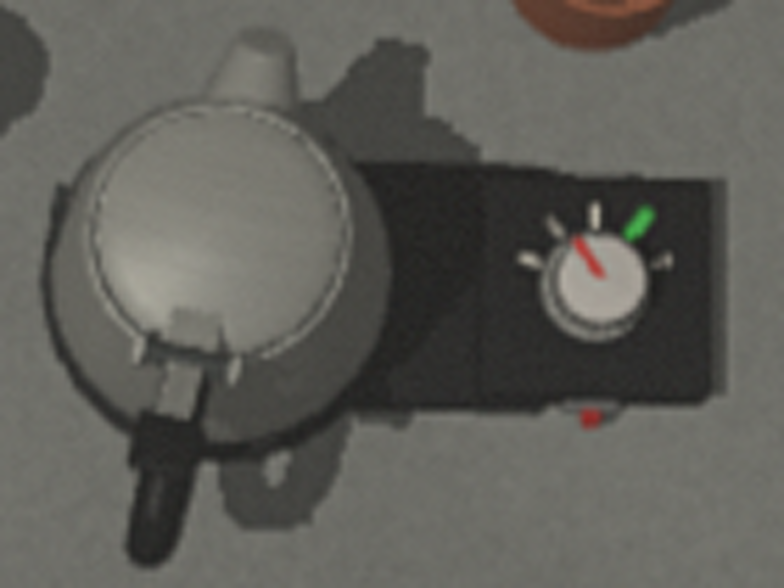

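The crop shows the pointer near the second white mark (dial about 0.6), the base roughly aligned with the world axes, and the kettle's handle yawed about 13° towards +y. I'll refine the numbers before moving.

Run:
```python
from h import *
P=np.load("topP.npy"); I=np.load("topI.npy"); z=P[...,2]
S=np.load("sideP.npy"); J=np.load("sideI.npy")
X,Y=P[...,0],P[...,1]
def box(Q,a,b,c,d,e,f): return (Q[...,0]>a)&(Q[...,0]<b)&(Q[...,1]>c)&(Q[...,1]<d)&(Q[...,2]>e)&(Q[...,2]<f)
for n,Q,C in(("top",P,I),("side",S,J)):
    m=box(Q,.52,.60,-.13,-.05,.054,.07); q=Q[m]; c,r=cv2.minEnclosingCircle(q[:,:2].astype(np.float32)); print(n,"dial",m.sum(),np.round(c,4),round(r,4),q[:,2].mean())
    m=box(Q,.42,.505,.04,.13,.2,.25)&(C.max(2)<60); q=Q[m]
    if len(q): print(n,"pad",len(q),np.median(q,0).round(4),q.min(0).round(4),q.max(0).round(4), cv2.minAreaRect(q[:,:2].astype(np.float32)))
    m=box(Q,.5,.64,-.02,.15,.185,.23)&(C.max(2)>60); q=Q[m]
    c,r=cv2.minEnclosingCircle(q[:,:2].astype(np.float32)); print(n,"lid",len(q),np.round(c,4),round(r,4),q[:,2].max())
m=box(P,.40,.5,.0,.2,.1,.2)&(I.max(2)<60); q=P[m]; i=q[:,0].argmin(); print("handle",q[i].round(3), cv2.fitLine(q[:,:2].astype(np.float32),2,0,.01,.01).ravel())
m=box(P,.5,.62,-.16,-.02,.024,.036); r=cv2.minAreaRect(P[m][:,:2].astype(np.float32)); print("pod",r, cv2.boxPoints(r).round(3).tolist())
b,g,rr=[I[...,i].astype(int) for i in range(3)]
m=box(P,.5,.6,-.14,-.05,.05,.075)&(rr>g+40)&(rr>b+40); print("ptr",cv2.fitLine(P[m][:,:2].astype(np.float32),2,0,.01,.01).ravel())
m=box(P,.44,.54,-.14,-.05,.005,.09)&(rr>g+40)&(rr>b+40); print("toggle",P[m].round(3).tolist())
for n,(a,b2,c,d,e) in dict(flask=(.5,.72,.2,.4,.2),tin=(.65,.8,.03,.16,.05),mug=(.6,.8,-.2,-.03,.05)).items():
    q=P[box(P,a,b2,c,d,e,.4)]; print(n,q.min(0).round(3),q.max(0).round(3))
```

```text
top dial 202 [ 0.5599 -0.095 ] 0.0205 0.06099664406416184
top pad 131 [0.4745 0.0882 0.2258] [0.4617 0.0721 0.2027] [0.5025 0.1011 0.2362] ((0.4834336042404175, 0.08591855317354202), (0.025384370237588882, 0.04283905401825905), 78.69606018066406)
top lid 1613 [0.5554 0.0703] 0.057 0.21085940478975926
side dial 67 [ 0.5608 -0.0977] 0.0193 0.06347690898589928
side pad 102 [0.4749 0.0921 0.227 ] [0.4615 0.078  0.2165] [0.4861 0.1039 0.2349] ((0.47403740882873535, 0.09144966304302216), (0.023768143728375435, 0.023053236305713654), 79.49683380126953)
side lid 1332 [0.5563 0.0727] 0.0576 0.21223948352560992
handle [0.433 0.096 0.152] [ 0.9428827  -0.33312485  0.45264906  0.09174993]
pod ((0.5562191009521484, -0.08335943520069122), (0.12455353140830994, 0.11198162287473679), 89.80459594726562) [[0.5, -0.14499999582767487], [0.6119999885559082, -0.1459999978542328], [0.6119999885559082, -0.020999999716877937], [0.5, -0.020999999716877937]]
ptr [ 0.8473618   0.531016    0.56835306 -0.0893375 ]
toggle [[0.506, -0.091, 0.022], [0.506, -0.093, 0.026], [0.506, -0.096, 0.021], [0.504, -0.092, 0.017], [0.504, -0.094, 0.019], [0.504, -0.096, 0.02], [0.501, -0.091, 0.021], [0.5, -0.093, 0.029], [0.5, -0.095, 0.032]]
flask [0.576 0.248 0.2  ] [0.654 0.325 0.271]
tin [0.65  0.052 0.05 ] [0.787 0.145 0.15 ]
mug [ 0.669 -0.136  0.05 ] [ 0.752 -0.03   0.1  ]
```

Emit:
play_rows --pt "44 -36 7" --pt "88 -72 13" --pt "131 -108 20" --pt "175 -144 27" --pt "219 -180 33" --pt "263 -216 40" --pt "306 -251 47" --pt "350 -287 53" --pt "394 -323 60" --pt "438 -359 67" --pt "481 -395 73" --pt "525 -431 80" --roll '[-0.16,-0.32,-0.48,-0.64,-0.8,-0.96,-1.12,-1.28,-1.44,-1.6,-1.76,-1.92]' --fingers '[80,80,80,80,80,80,80,80,80,80,80,80]'

```text
t: 1.6
tool_pos: [0.5611, -0.0945, 0.1275]
eef_rot: [[-0.547, 0.837, -0.001], [0.837, 0.547, 0.001], [0.001, -0.0, -1.0]]
ft_force: [1.0, -1.2, -0.4]
gripper_width: 0.0603
```

Run:
```python
from h import *
s=sensors.state(); R=s["eef_rot"]; p=s["tool_pos"]; print(s["t"],p,R.round(3),s["gripper_width"],np.round(s["joint_pos"]),s["ft_force"])
print("ang y",np.degrees(np.arctan2(R[1,1],R[0,1])), "shift to dial",R.T@(np.array([.5605,-.096,.036])-p)*1000)
im,Q=cloud("wrist"); cv2.imwrite("pics/w1.png",im)
z=Q[...,2]; m=(z>.055)&(z<.07)&(abs(Q[...,0]-.56)<.04)&(abs(Q[...,1]+.096)<.04)
c,r=cv2.minEnclosingCircle(Q[m][:,:2].astype(np.float32)); print(m.sum(),c,r,Q[m][:,2].mean())
b,g,rr=[im[...,i].astype(int) for i in range(3)]
k=m&(rr>g+40)&(rr>b+40); print("ptr",k.sum(),cv2.fitLine(Q[k][:,:2].astype(np.float32),2,0,.01,.01).ravel() if k.sum()>3 else 0)
k=(abs(z-.031)<.006)&(g>rr+40)&(g>b+40); print("green",k.sum(),Q[k].mean(0))
```

```text
1.6 [ 0.56109787 -0.0945373   0.12751676] [[-0.547  0.837 -0.001]
 [ 0.837  0.547  0.001]
 [ 0.001 -0.    -1.   ]] 0.060341981173404384 [ 29.  33. -33. 103.  22.  51.  20.] [ 0.9611328  -1.22142772 -0.42285123]
ang y 33.161772666290865 shift to dial [-1.02987872 -1.29958853 91.5153782 ]
3115 (0.5591740012168884, -0.09382093697786331) 0.020754341036081314 0.061307551219437345
ptr 244 [ 0.7875132   0.6162978   0.56874704 -0.08518038]
green 474 [ 0.59154909 -0.10891932  0.02987219]
```

View pics/w1.png

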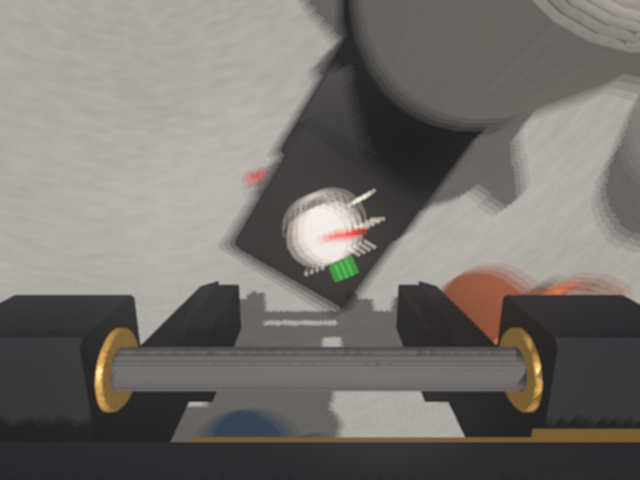

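The wrist picture is motion-blurred; the dial is at (325,230) and the green mark at (343,268). I'll descend part way and re-measure standing still.

Emit:
play_rows --pt "-1 -1 15" --pt "-1 -1 30" --pt "-1 -1 30" --pt "-1 -1 30" --roll '[0,0,0,0]' --fingers '[80,80,80,80]'

```text
t: 2.15
tool_pos: [0.5645, -0.0879, 0.0975]
eef_rot: [[-0.557, 0.83, 0.003], [0.83, 0.557, 0.007], [0.004, 0.006, -1.0]]
ft_force: [-0.2, -0.6, 0.1]
gripper_width: 0.0605
```

```bash
cat > m.py <<'E'
from h import *
s=sensors.state(); R=s["eef_rot"]; p=s["tool_pos"]; print(s["t"],p,s["gripper_width"],s["ft_force"].round(1))
print("ang y",np.degrees(np.arctan2(R[1,1],R[0,1])))
for n in("wrist","top"):
    im,Q=cloud(n); cv2.imwrite(f"pics/{n}_{s['t']:.1f}.png",im)
    z=Q[...,2]; m=(z>.055)&(z<.07)&(abs(Q[...,0]-.56)<.03)&(abs(Q[...,1]+.096)<.03)
    if m.sum()<5: continue
    c,r=cv2.minEnclosingCircle(Q[m][:,:2].astype(np.float32)); c=np.array(c); print(n,m.sum(),c,r,"to dial",R.T@(np.array([*c,.036])-p)*1000)
    b,g,rr=[im[...,i].astype(int) for i in range(3)]
    k=m&(rr>g+40)&(rr>b+40); 
    if k.sum()>3: l=cv2.fitLine(Q[k][:,:2].astype(np.float32),2,0,.01,.01).ravel();print("ptr",k.sum(),l,np.arctan2(l[1],l[0]))
    k=(abs(z-.031)<.006)&(g>rr+40)&(g>b+40)
    if k.sum()>3: G=Q[k].mean(0); print("green",k.sum(),G,"dir",np.arctan2(G[1]-c[1],G[0]-c[0]))
E
python3 m.py
```

```text
2.15 [ 0.56450298 -0.08794679  0.09753502] 0.060519225200572284 [-0.2 -0.6  0.1]
ang y 33.87754548039896
wrist 3917 [ 0.55906057 -0.0937361 ] 0.020488256588578224 to dial [-2.02961035 -8.13485091 61.47681824]
ptr 338 [ 0.82932305  0.5587694   0.5678492  -0.08788507] 0.59290123
green 216 [ 0.58863895 -0.11456696  0.03021514] dir -0.6135789064842565
top 54 [ 0.55619371 -0.08776474] 0.017601776868104935 to dial [ 4.52596508 -7.1864721  61.51020811]
```

Emit:
play_rows --pt "-3 -8 0" --pt "-3 -8 15" --pt "-3 -8 35" --pt "-3 -8 50" --pt "-3 -8 60" --pt "-3 -8 60" --pt "-3 -8 60" --pt "-3 -8 60" --pt "-3 -8 60" --pt "-3 -8 60" --pt "-3 -8 60" --pt "-3 -8 60" --roll '[0,0,0,0,0,0,0,0,0,0,0,0]' --fingers '[80,80,80,80,80,80,200,200,200,200,200,200]' --grip_force 12

```text
t: 3.75
tool_pos: [0.5603, -0.094, 0.038]
eef_rot: [[-0.558, 0.83, 0.004], [0.83, 0.558, 0.007], [0.004, 0.007, -1.0]]
ft_force: [0.6, 0.9, -0.2]
gripper_width: 0.0188
```

Run:
```python
from h import *
s=sensors.state(); print(s["gripper_width"],s["tool_pos"],s["ft_force"])
a,_=cloud("wrist"); b,Q=cloud("side")
o=np.hstack([cv2.resize(a,(400,300)),cv2.resize(b[185:275,320:440],(400,300),interpolation=cv2.INTER_CUBIC)]); cv2.imwrite("pics/g1.png",o)
```

```text
0.0187817707781738 [ 0.56033677 -0.09396894  0.03795715] [ 0.61365479  0.85125634 -0.16604026]
```

View pics/g1.png

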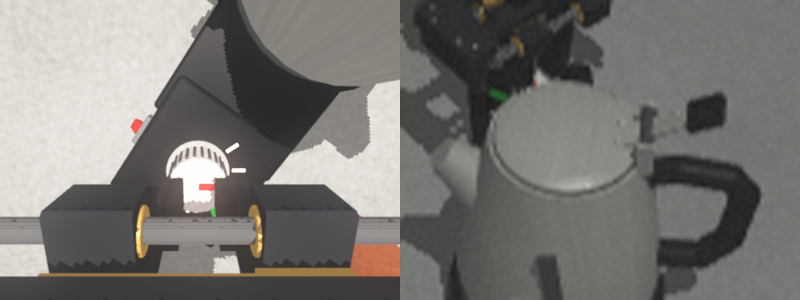

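The pads (around (200,200) left) closed to the commanded 19 mm without gripping. They seem to sit off-centre from the dial at (198,165), so I'll measure that offset.

Run:
```python
from h import *
s=sensors.state(); R=s["eef_rot"]; p=s["tool_pos"]
im,Q=cloud("wrist"); T=(Q-p)@R*1000
z=Q[...,2]
m=(abs(z-.061)<.004)&(abs(Q[...,0]-.56)<.06)&(abs(Q[...,1]+.096)<.06)
print(m.sum(),np.nanmin(T[m],0),np.nanmax(T[m],0))
g=im.max(2)
k=m&(g>150); print("bright",k.sum(),T[k].min(0),T[k].max(0),Q[k].min(0),Q[k].max(0)); c=cv2.minEnclosingCircle(Q[k][:,:2].astype(np.float32));print(c)
m=(abs(Q[...,0]-p[0])<.08)&(abs(Q[...,1]-p[1])<.08)&(z>.033)
for lo in range(-60,5,8):
    k=m&(T[...,2]>lo)&(T[...,2]<=lo+8)
    if k.sum(): print(lo,k.sum(),T[k][:,:2].min(0).round(),T[k][:,:2].max(0).round())
for v in range(200,480,20): print(v,[tuple(T[v,u].round().tolist()) for u in (250,290,320,350,400)])
```

```text
5100 [-19.51375724 -19.52886265 -26.51322705] [ 21.45180943  18.09477725 -18.94736026]
bright 4999 [-19.51375724 -19.52886265 -26.51322705] [ 21.28724054  18.09477725 -18.96718631] [ 0.53896282 -0.11278927  0.05700614] [ 0.57591499 -0.073449    0.06451167]
((0.55901038646698, -0.09389116615056992), 0.02070707641541958)
-60 1250 [ -4. -25.] [12. 25.]
-52 1187 [ -8. -25.] [12. 24.]
-44 798 [ -9. -24.] [12. 24.]
-36 449 [ -9. -23.] [11. 23.]
-28 4924 [-18. -20.] [21. 17.]
-20 653 [-20. -21.] [22. 19.]
-12 419 [  4. -21.] [21. 19.]
-4 667 [ -2. -24.] [24. 22.]
4 654 [ -2. -24.] [24. 22.]
200 [(35.0, -31.0, 8.0), (35.0, -13.0, 8.0), (35.0, 1.0, 8.0), (35.0, 14.0, 8.0), (35.0, 37.0, 9.0)]
220 [(26.0, -31.0, 8.0), (26.0, -13.0, 9.0), (26.0, 1.0, 9.0), (26.0, 15.0, 9.0), (26.0, 38.0, 8.0)]
240 [(17.0, -32.0, 7.0), (18.0, -13.0, 4.0), (20.0, 1.0, -4.0), (17.0, 14.0, 5.0), (16.0, 38.0, 9.0)]
260 [(7.0, -32.0, 8.0), (17.0, -11.0, -23.0), (17.0, 1.0, -23.0), (13.0, 13.0, -13.0), (7.0, 38.0, 8.0)]
280 [(-3.0, -32.0, 7.0), (9.0, -11.0, -24.0), (9.0, 1.0, -24.0), (9.0, 13.0, -23.0), (-3.0, 39.0, 8.
[... 306 characters left out ...]
26.0, 16.0, -103.0)]
360 [(26.0, -12.0, -110.0), (26.0, -5.0, -110.0), (26.0, 0.0, -110.0), (26.0, 6.0, -111.0), (27.0, 15.0, -111.0)]
380 [(23.0, -12.0, -112.0), (24.0, -5.0, -113.0), (23.0, 0.0, -111.0), (24.0, 5.0, -113.0), (23.0, 15.0, -111.0)]
400 [(2.0, -17.0, -89.0), (-91.0, -17.0, 38.0), (-92.0, 1.0, 39.0), (-91.0, 19.0, 38.0), (12.0, 17.0, -102.0)]
420 [(-3.0, -17.0, -89.0), (-105.0, -17.0, 38.0), (-106.0, 1.0, 38.0), (-106.0, 19.0, 38.0), (8.0, 17.0, -104.0)]
440 [(18.0, -11.0, -121.0), (18.0, -5.0, -121.0), (18.0, 0.0, -121.0), (18.0, 5.0, -121.0), (18.0, 13.0, -121.0)]
460 [(23.0, -9.0, -131.0), (24.0, -4.0, -131.0), (24.0, 0.0, -131.0), (24.0, 4.0, -131.0), (23.0, 11.0, -131.0)]
```

Run:
```python
from h import *
s=sensors.state(); R=s["eef_rot"]; p=s["tool_pos"]
im,Q=cloud("wrist"); T=(Q-p)@R*1000
for v in range(270,326,4): print(v,[tuple(T[v,u].round().tolist()) for u in (240,252,262,268,274,280)])
cv2.imwrite("pics/g2.png",cv2.resize(im[200:350,220:420],(800,600),interpolation=cv2.INTER_CUBIC))
```

```text
270 [(2.0, -37.0, 8.0), (1.0, -32.0, 9.0), (2.0, -27.0, 7.0), (3.0, -23.0, 4.0), (9.0, -19.0, -14.0), (12.0, -15.0, -22.0)]
274 [(-0.0, -37.0, 9.0), (-0.0, -31.0, 8.0), (-0.0, -27.0, 9.0), (1.0, -23.0, 4.0), (10.0, -18.0, -20.0), (11.0, -15.0, -24.0)]
278 [(-2.0, -37.0, 7.0), (-2.0, -32.0, 8.0), (nan, nan, nan), (-1.0, -24.0, 5.0), (9.0, -18.0, -21.0), (10.0, -15.0, -24.0)]
282 [(-4.0, -37.0, 8.0), (-4.0, -32.0, 8.0), (-4.0, -27.0, 9.0), (11.0, -19.0, -32.0), (7.0, -18.0, -22.0), (8.0, -15.0, -23.0)]
286 [(-6.0, -38.0, 9.0), (-6.0, -32.0, 7.0), (11.0, -21.0, -36.0), (11.0, -18.0, -35.0), (10.0, -16.0, -33.0), (10.0, -14.0, -33.0)]
290 [(-8.0, -38.0, 7.0), (-8.0, -32.0, 8.0), (11.0, -20.0, -39.0), (11.0, -18.0, -39.0), (9.0, -16.0, -35.0), (10.0, -14.0, -36.0)]
294 [(-10.0, -38.0, 8.0), (11.0, -23.0, -43.0), (11.0, -20.0, -43.0), (11.0, -17.0, -44.0), (10.0, -16.0, -40.0), (9.0, -14.0, -39.0)]
298 [(-12.0, -38.0, 8.0), (11.0, -22.0, -48.0), (11.0, -19.0, -46.0), (11.0, -17.0, -48.0), (9.0, -16.0, -42.0), (9.0, -13.0, -43.0)]
302 [(-15.0, -38.0, 8.0), (11.0, -22.0, -50.0), (11.0, -19.0, -50.0), (10.0, -17.0, -48.0), (9.0, -15.0, -46.0), (9.0, -13.0, -46.0)]
306 [(-16.0, -38.0, 7.0), (11.0, -21.0, -54.0), (11.0, -18.0, -53.0), (10.0, -17.0, -50.0), (10.0, -15.0, -51.0), (9.0, -13.0, -49.0)]
310 [(-18.0, -38.0, 7.0), (11.0, -21.0, -56.0), (10.0, -18.0, -55.0), (9.0, -16.0, -53.0), (10.0, -14.0, -54.0), (10.0, -12.0, -54.0)]
314 [(11.0, -24.0, -60.0), (12.0, -20.0, -60.0), (9.0, -18.0, -56.0), (9.0, -16.0, -55.0), (10.0, -14.0, -57.0), (10.0, -12.0, -57.0)]
318 [(11.0, -24.0, -62.0), (11.0, -20.0, -63.0), (9.0, -18.0, -59.0), (9.0, -16.0, -58.0), (9.0, -14.0, -59.0), (9.0, -12.0, -59.0)]
322 [(11.0, -23.0, -65.0), (11.0, -20.0, -65.0), (9.0, -17.0, -61.0), (10.0, -15.0, -63.0), (10.0, -14.0, -62.0), (9.0, -12.0, -61.0)]
```

View pics/g2.png

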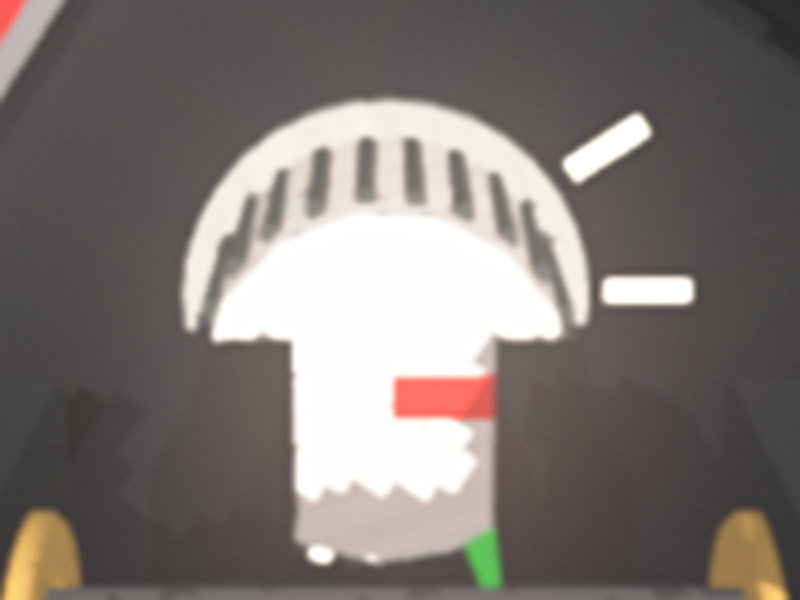

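The zoom shows both fingers ending at row 285 of the full image, above the dial's top (tool z about -32 mm). The tips look about 30 mm behind the reported TCP. I'll cross-check with the saved first side view.

Run:
```python
from h import *
S=np.load("sideP.npy")
c=np.array([.1447,-.6331,.2073]); R=np.array([[.975,.223,0],[.223,-.975,0],[0,0,-1]])
T=(S-c)@R*1000
m=(abs(T[...,0])<60)&(abs(T[...,1])<110)&(S[...,2]>.05)
q=T[m]; print(len(q))
for lo in range(-160,30,10):
    k=q[(q[:,2]>lo)&(q[:,2]<=lo+10)]
    if len(k): print(lo,len(k),k[:,:2].min(0).round(),k[:,:2].max(0).round())
_,Q=cloud("side"); s=sensors.state(); T=(Q-s["tool_pos"])@s["eef_rot"]*1000
m=(abs(T[...,0])<40)&(abs(T[...,1])<60)&(T[...,2]<-28)&(T[...,2]>-60); print("now",m.sum(),T[m].max(0) if m.any() else 0)
```

```text
1068
-160 29 [-18. -47.] [ 21. -34.]
-150 117 [-34. -97.] [34. -6.]
-140 254 [-35. -98.] [36. 14.]
-130 93 [-35. -96.] [36. 24.]
-120 137 [-37. -90.] [38. 60.]
-110 141 [-36. -91.] [36. 86.]
-100 35 [-33. -86.] [32. 85.]
-90 20 [ -9. -65.] [10. 65.]
-80 58 [-14. -65.] [13. 60.]
-70 51 [-12. -64.] [13. 63.]
-60 51 [-17. -64.] [13. 62.]
-50 53 [-13. -61.] [12. 63.]
-40 29 [-11. -57.] [12. 54.]
now 106 [ 12.43534907  24.96056615 -31.27669227]
```

Both cameras agree: the fingertips are about 31 mm short of the reported TCP along z (xy is right). I'll work with that offset: open, go 31 mm lower and grip again.

Emit:
play_rows --pt "1 -1 0" --pt "1 -1 0" --pt "1 -1 0" --pt "1 -1 8" --pt "1 -1 18" --pt "1 -1 26" --pt "1 -1 31" --pt "1 -1 31" --pt "1 -1 31" --pt "1 -1 31" --pt "1 -1 31" --pt "1 -1 31" --roll '[0,0,0,0,0,0,0,0,0,0,0,0]' --fingers '[80,80,80,80,80,80,80,80,200,200,200,200]' --grip_force 12

```text
t: 5.5
tool_pos: [0.5593, -0.0935, 0.0072]
eef_rot: [[-0.558, 0.83, 0.004], [0.83, 0.558, 0.007], [0.003, 0.008, -1.0]]
ft_force: [-0.2, 0.2, 2.2]
gripper_width: 0.0384
```

Emit:
play_rows --pt "0 0 0" --pt "0 0 0" --pt "0 0 0" --pt "0 0 0" --pt "0 0 0" --pt "0 0 0" --pt "0 0 0" --pt "0 0 0" --pt "0 0 0" --pt "0 0 0" --pt "0 0 0" --pt "0 0 0" --roll '[0.11,0.22,0.33,0.44,0.55,0.66,0.77,0.88,0.99,1.1,1.2,1.2]' --fingers '[200,200,200,200,200,200,200,200,200,200,200,200]' --grip_force 15

```text
t: 7.0
tool_pos: [0.5598, -0.0936, 0.0072]
eef_rot: [[0.57, 0.821, 0.005], [0.821, -0.57, 0.007], [0.009, 0.001, -1.0]]
ft_force: [2.3, -0.2, -1.9]
gripper_width: 0.0383
```

Emit:
play_rows --pt "0 0 0" --pt "0 0 0" --pt "0 0 0" --pt "0 0 -15" --pt "0 0 -40" --pt "0 0 -65" --pt "0 0 -65" --pt "0 0 -65" --roll '[0,0,0,0,0,0,0,0]' --fingers '[80,80,80,80,80,80,80,80]'

```text
t: 8.0
tool_pos: [0.5592, -0.094, 0.0722]
eef_rot: [[0.57, 0.821, 0.005], [0.821, -0.57, 0.007], [0.008, 0.001, -1.0]]
ft_force: [-0.1, -0.3, -0.5]
gripper_width: 0.0606
```

```bash
python3 m.py
```

```text
8.0 [ 0.55920351 -0.0940211   0.0721727 ] 0.060553583035323655 [-0.1 -0.3 -0.5]
ang y -34.767579599533754
wrist 4928 [ 0.55905402 -0.09393942] 0.02086326852440834 to dial [-0.3238674  -0.18947801 36.17115304]
ptr 437 [ 0.8161086  -0.5778986   0.56757945 -0.09967113] -0.61615145
green 388 [ 0.58706565 -0.11343496  0.03017654] dir -0.608023225842478
```

The dial is on green (pointer -0.616 rad, mark -0.608 rad). Next: up and over to the lever, with the jaws shut.

Emit:
play_rows --pt "0 0 -56" --pt "0 0 -112" --pt "0 0 -168" --pt "10 -20 -170" --pt "21 -41 -170" --pt "32 -62 -170" --pt "43 -83 -170" --pt "54 -104 -170" --pt "65 -125 -170" --pt "76 -146 -170" --pt "87 -166 -170" --pt "98 -186 -170" --roll '[0,0,0,-0.16,-0.32,-0.48,-0.64,-0.8,-0.96,-1.12,-1.28,-1.44]' --fingers '[80,80,80,255,255,255,255,255,255,255,255,255]'

```text
t: 9.6
tool_pos: [0.4603, 0.092, 0.2417]
eef_rot: [[-0.744, 0.668, 0.002], [0.668, 0.744, 0.007], [0.003, 0.007, -1.0]]
ft_force: [-0.2, 0.3, -0.2]
gripper_width: 0.0004
```

Emit:
play_rows --pt "0 0 0" --pt "0 0 0" --pt "0 0 0" --pt "0 0 0" --pt "0 0 0" --pt "0 0 0" --roll '[-0.16,-0.32,-0.48,-0.51,-0.51,-0.51]' --fingers '[255,255,255,255,255,255]'

```text
t: 10.35
tool_pos: [0.4602, 0.092, 0.2415]
eef_rot: [[-0.975, 0.222, 0.002], [0.222, 0.975, 0.007], [-0.001, 0.007, -1.0]]
ft_force: [-0.3, 0.2, 0.3]
gripper_width: 0.0002
```

```bash
cat > l.py <<'E'
from h import *
s=sensors.state(); R=s["eef_rot"]; p=s["tool_pos"]; print(s["t"],p,R.round(3).tolist(),"F",s["ft_force"].round(1),np.round(s["joint_pos"]),s["gripper_width"])
im,Q=cloud("side"); cv2.imwrite(f"pics/side_{s['t']:.1f}.png",im)
o=cv2.resize(im[120:300,310:470],(640,560) if 0 else (533,600),interpolation=cv2.INTER_CUBIC); cv2.imwrite("pics/sc_%.1f.png"%s["t"],o)
T=(Q-p)@R*1000
m=(abs(T[...,0])<40)&(abs(T[...,1])<40)&(T[...,2]>-60)&(T[...,2]<-25)
q=T[m]
if len(q): print("finger",q.min(0).round(),q.max(0).round())
E
python3 l.py; ls pics
```

```text
10.35 [0.46020731 0.09199768 0.24151435] [[-0.975, 0.222, 0.002], [0.222, 0.975, 0.007], [-0.001, 0.007, -1.0]] F [-0.3  0.2  0.3] [ 18.  14. -40. 111.  10.  58.  51.] 0.00018605363720509976
crop.png
g1.png
g2.png
sc_10.3.png
side0.png
side_10.3.png
top0.png
top_2.1.png
top_8.0.png
w1.png
wrist_2.1.png
wrist_8.0.png
```

Run:
```python
from h import *
s=sensors.state(); im,Q=cloud("side"); T=(Q-s["tool_pos"])@s["eef_rot"]*1000
m=(abs(T[...,0])<110)&(abs(T[...,1])<110)&(T[...,2]>-200)&(T[...,2]<25); q=T[m]
for lo in range(-200,30,10):
    k=q[(q[:,2]>lo)&(q[:,2]<=lo+10)]
    if len(k): print(lo,len(k),k[:,:2].min(0).round(),k[:,:2].max(0).round())
```

```text
-200 291 [-37. -12.] [37. 38.]
-190 50 [-36.   9.] [36. 37.]
-180 23 [-32.  11.] [34. 18.]
-170 75 [-19.   5.] [23. 18.]
-160 91 [-21. -10.] [23. 18.]
-150 253 [-34. -27.] [34. 95.]
-140 672 [-34. -28.] [34. 95.]
-130 296 [-34. -30.] [34. 93.]
-120 321 [-34. -78.] [34. 89.]
-110 184 [-34. -83.] [34. 87.]
-100 41 [-33. -80.] [33. 85.]
0 10 [-10. -12.] [-5. 12.]
10 93 [-26. -16.] [-2. 15.]
20 20 [-35. -14.] [-16.  12.]
```

View pics/side_10.3.png

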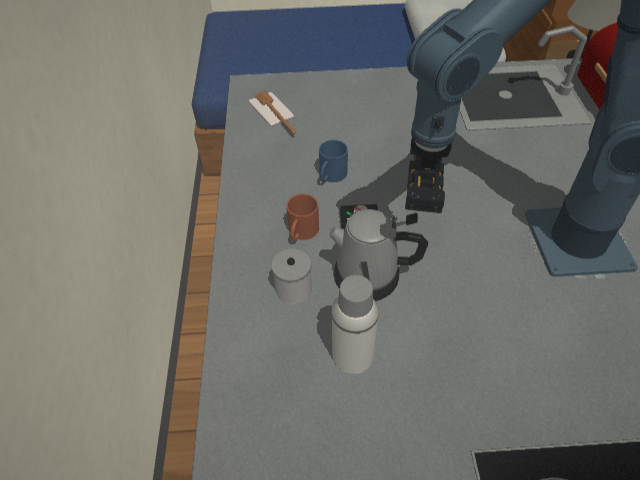

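The side view shows the gripper over the lever at (425,190) with the shut fingers hidden behind its body. In the cloud the pad spans tool x -26 to -2 mm and is centred in y. I'll press in stages and watch the force.

Emit:
play_rows --pt "-2 0 15" --pt "-2 0 30" --pt "-2 0 40" --pt "-2 0 48" --pt "-2 0 55" --pt "-2 0 60" --pt "-2 0 64" --pt "-2 0 68" --pt "-2 0 68" --roll '[0,0,0,0,0,0,0,0,0]' --fingers '[255,255,255,255,255,255,255,255,255]'

```text
t: 11.58
tool_pos: [0.4609, 0.0925, 0.173]
eef_rot: [[-0.975, 0.221, -0.0], [0.221, 0.975, 0.007], [0.002, 0.006, -1.0]]
ft_force: [-4.7, 0.6, 7.7]
gripper_width: 0.0003
```

```bash
cat > lid.py <<'E'
from h import *
s=sensors.state(); print(s["t"],s["tool_pos"].round(4),"F",s["ft_force"].round(1))
im,Q=cloud("top"); n="pics/top_%.1f.png"%s["t"]; cv2.imwrite(n,im)
im2,S=cloud("side"); cv2.imwrite(n.replace("top","sid"),im2)
# kettle frame: hinge, outward u
u=np.array([.974,-.225]); h=np.array([.558,.070])-.053*u
q=np.vstack([Q.reshape(-1,3),S.reshape(-1,3)]); q=q[np.isfinite(q[:,0])]
a=(q[:,:2]-h)@u; b=(q[:,:2]-h)@np.array([.225,.974])
m=(abs(b)<.03)&(a>.015)&(a<.12)&(q[:,2]>.212)&(q[:,2]<.30)
k=np.c_[a[m],q[m,2]-.2]; print("lid pts",len(k))
if len(k)>9:
    l=cv2.fitLine(k.astype(np.float32),cv2.DIST_HUBER,0,.01,.01).ravel(); print("lid angle",np.arctan2(l[1],l[0]),k.max(0))
E
python3 lid.py
```

```text
11.575 [0.4609 0.0925 0.173 ] F [-4.7  0.6  7.7]
lid pts 1282
lid angle 0.48334 [0.09592313 0.04981373]
```

Emit:
play_rows --pt "0 0 3" --pt "0 0 6" --pt "0 0 9" --pt "0 0 11" --pt "0 0 11" --roll '[0,0,0,0,0]' --fingers '[255,255,255,255,255]'

```text
t: 12.3
tool_pos: [0.4613, 0.0925, 0.1623]
eef_rot: [[-0.975, 0.221, 0.0], [0.221, 0.975, 0.006], [0.001, 0.006, -1.0]]
ft_force: [-2.6, -1.1, 8.0]
gripper_width: 0.0005
```

```bash
python3 lid.py
```

```text
12.3 [0.4613 0.0925 0.1623] F [-2.6 -1.1  8. ]
lid pts 1165
lid angle 0.76416194 [0.08386855 0.07131939]
```

Emit:
play_rows --pt "0 0 1.5" --pt "0 0 3" --pt "0 0 4" --pt "0 0 4" --roll '[0,0,0,0]' --fingers '[255,255,255,255]'

```text
t: 12.9
tool_pos: [0.4621, 0.0924, 0.1591]
eef_rot: [[-0.975, 0.221, 0.002], [0.221, 0.975, 0.005], [-0.0, 0.006, -1.0]]
ft_force: [-2.9, -2.3, 12.6]
gripper_width: 0.0008
```

```bash
python3 lid.py
```

```text
12.9 [0.4621 0.0924 0.1591] F [-2.9 -2.3 12.6]
lid pts 1083
lid angle 0.8231598 [0.07729481 0.07535462]
```

Emit:
play_rows --pt "0 0 1" --pt "0 0 1.5" --pt "0 0 1.5" --roll '[0,0,0]' --fingers '[255,255,255]'

```text
t: 13.38
tool_pos: [0.4622, 0.0923, 0.1587]
eef_rot: [[-0.975, 0.221, 0.002], [0.221, 0.975, 0.004], [-0.001, 0.004, -1.0]]
ft_force: [-7.5, -2.6, 20.2]
gripper_width: 0.0004
```

```bash
python3 lid.py
python3 - <<'E'
import cv2,numpy as np,glob
f=sorted(glob.glob("pics/sid_13*"))[-1]; a=cv2.imread(f)[150:300,310:470]; b=cv2.imread(f.replace("sid","top"))[200:320,260:420]
cv2.imwrite("pics/fin.png",np.hstack([cv2.resize(a,(400,375),interpolation=cv2.INTER_CUBIC),cv2.resize(b,(400,375),interpolation=cv2.INTER_CUBIC)]))
E
```

```text
13.375 [0.4622 0.0923 0.1587] F [-7.5 -2.6 20.2]
lid pts 1079
lid angle 0.84682775 [0.07687319 0.07692603]
```

View pics/fin.png

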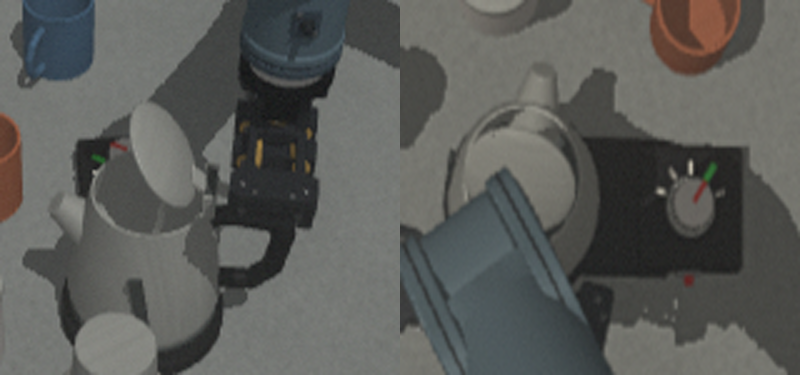

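The lid stands fully open at (160,150) left, the force rises steeply with almost no travel (hard stop), and the pointer is on green at (705,185) right. I'll ease off slightly, hold for a second, and check the kettle and bystanders.

Emit:
play_rows --pt "0 0 0.8" --pt "0 0 0.8" --pt "0 0 0.8" --pt "0 0 0.8" --pt "0 0 0.8" --pt "0 0 0.8" --pt "0 0 0.8" --pt "0 0 0.8" --roll '[0,0,0,0,0,0,0,0]' --fingers '[255,255,255,255,255,255,255,255]'

```text
t: 14.48
tool_pos: [0.4622, 0.0923, 0.1588]
eef_rot: [[-0.975, 0.221, 0.002], [0.221, 0.975, 0.003], [-0.001, 0.003, -1.0]]
ft_force: [-6.4, -2.2, 17.2]
gripper_width: 0.0005
```

```bash
python3 lid.py
python3 - <<'E'
from h import *
A=np.load("sideI.npy"); PA=np.load("sideP.npy"); im,Q=cloud("side")
def st(P,a,b,c,d,e,f):
    m=(P[...,0]>a)&(P[...,0]<b)&(P[...,1]>c)&(P[...,1]<d)&(P[...,2]>e)&(P[...,2]<f); return m.sum(),P[m].mean(0).round(4)
for n,b in dict(kettlebody=(.56,.67,-.02,.16,.06,.15),spout=(.62,.67,0,.12,.1,.17),flask=(.5,.72,.2,.4,.05,.3)).items(): print(n,st(PA,*b),st(Q,*b))
print(sensors.state()["ft_force"])
E
```

```text
14.475 [0.4622 0.0923 0.1588] F [-6.4 -2.2 17.2]
lid pts 1081
lid angle 0.82745355 [0.07797461 0.07728948]
kettlebody (np.int64(886), array([0.6016, 0.1115, 0.1151])) (np.int64(1165), array([0.5962, 0.0884, 0.1145]))
spout (np.int64(262), array([0.6309, 0.0684, 0.1443])) (np.int64(263), array([0.6309, 0.0684, 0.1441]))
flask (np.int64(3400), array([0.6188, 0.3116, 0.1857])) (np.int64(3413), array([0.6188, 0.3115, 0.1854]))
[-6.92550665 -3.52673125 16.7430989 ]
```

```bash
python3 -c "
from rig import sign_off,sensors
sign_off(); s=sensors.state(); print(s['t'],s['ft_force'],s['tool_pos'])"
```

```text
the job is handed in; nothing more can be done
the job is handed in; nothing more can be done
```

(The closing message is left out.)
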